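Feed the aluminium puck through the chute flap

ROBOT

A 6-joint arm with a two-finger parallel gripper is mounted at the origin on a cart in front of the work surface, level with it; the furniture and walls round the work are solid. World frame = base frame: x ahead of the robot, y to its left, z up, the work surface at z = 0. Lengths are in m, angles in rad, forces in N, time in s.
With the tool pointing down it reaches from about 0.25 to 0.725 m from the base axis. Payload 4 kg.
Tool frame: the origin (TCP) lies midway between the tips of the shut fingers; the grasp point (between the pads) lies 19 mm behind it; z points along the fingers, y is the line along which they close (so a half turn about z gives the same grasp; the last joint's range is limited). The gripper opens to 85 mm and grips with 20 to 120 N. Pads are 22 mm wide; open, the fingers measure 114 mm over their backs; the gripper's body (76 mm by 85 mm) begins 54 mm behind the grasp point. The pads swing forward as they close: fully open they stand 13 mm farther back than shut.
Start: joints at [1.263, 0.241, 0.005, 1.335, 0, 1.571], TCP at [0.151, 0.477, 0.231] pointing down, gripper open.
Joint ranges: [-2.72, 2.72], [-1.05, 1.87], [-1.09, 1.28], [-1.99, 2.15], [-1.42, 1.44], [-3.14, 3.14]. Speed limits (rad/s): [2.79, 2.79, 3.14, 3.14, 3.14, 3.14].

INTERFACE

Orientations are given as a unit quaternion [x, y, z, w].
In Python, from workcell import get_obs, camera, job_done, silhouettes gives the robot as it stands. The module is installed in compiled form; this text tells all that it offers.
- The arm moves only by the tool drive_tool, never from a script. Its argument "increments" is a list of rows, each a list of 3 entries, a list of its own where there are three numbers: the shift along the world's x, y, z in mm, then the turn, a rotation vector about the world's x, y, z in degrees, then the opening, from 0 (shut) to 1 (fully open). A call has 1 to 8 rows; each row shifts and turns the commanded pose from where the row before left it; what a row does not reach is not made up. A row lasts 1/12 s, in which the tool goes at most 41.7 mm and 7.16 degrees, less where a joint would pass 70% of its speed; a pose out of reach is approached as far as the arm can. A call is refused whole if a number of a shift passes 41.7 or a number of a turn 7.16, either way. A call with a gripper value outside its range is refused whole. The fingers move at their own pace and stop on an object; the grip force is fixed at half the most. Time passes only in rows, so rows that do not move let the fingers close. It gives the time, the measured TCP pose, the force, the opening and the grip force at its end, in the units of the state.
- get_obs(): the state, without advancing time (a new reading comes with each control period).
- camera(name): name is "side" or "top" or "wrist"; returns a dict with "image" (420x560x3 uint8, red, green, blue), "K" (3x3 intrinsics, pixels), "view" (4x4, takes a point from world to camera coordinates). Camera axes: x right, y down, z forward; pixel columns grow to the right and rows downward; lengths in m; the calibration is good to about 2 mm. The wrist camera is an equidistant fisheye: a pixel r from the principal point sees the ray r / f radians off the axis. A picture is of the moment at which its call begins. There is no depth.
- job_done(): hands the job in; it is judged then, once.
Trained networks look in a picture, given as the dict that the camera call returned (one of the last four; its "shot" number tells which), for a name from the list of things; names that differ only in an ending like _2 or _b are one class to them, and where a whole thing is asked for, a point or a joint stands for the part that bears it (a point fixed in the world has none). Each returns a list of dicts, best first, with "conf" (0 to 1); they miss things now and then, are a little off and sometimes report something else, mostly with a low value. They report only what shows in the picture. A call takes as long as a camera call. They do not tell look-alikes from the thing itself.
- silhouettes(query, picture): "region" (420x560 bool, what is visible of it) and "bbox" ([left, top, right, bottom] in pixels, round what is visible of it).
The state is a dict: "clock": time; "joint_pos": joint angles; "joint_vel": joint speeds; "tau": joint torques, N m; "eef_pos": TCP position; "tool_rot": TCP orientation; "ft_force": force on the tool from outside, world axes, zero at the start; "ft_torque": the same for the moment, N m; "grip_width": finger opening in m; "grasp_force": force on a finger pad.
Only numpy, scipy, OpenCV 4.12 (cv2) and the standard library are available. Lean on these libraries where they do the work, as an engineer would, in place of code of your own. Each camera call takes 0.05 s, during which the arm holds its last target. There are 200 camera calls.

TASK

With your fingertips, push the plain aluminium puck along the raised deck to the mouth of the guide rails and on through the hanging orange flap, so that it drops down the chute into the small blue-sided tray; then draw back so that the flap swings shut. Only push the puck, do not pick it up or lift it, and leave the brass bush, the gear and the steel ring on the deck where they are.

Things in the scene. Friction and masses are not known exactly. Their poses are not given: they have to be found in the camera images.
- chute: Fixed parts chute. Origin: on the desk, straight below the sill; x: feed direction (away from robot, through the flap), y left, z up. Flat dark steel deck, top 70 mm above the origin, x -150 to 0, y -150 to 150 mm, with lips 5 mm high, 4 mm thick along the two side edges only. Nothing on it but the two cheeks with the flap stands over 30 mm above the deck
- rails (a point): On the deck, on the centreline (y = 0) at x = -66 mm: middle of the wide entry of the two steel guide rails, 8 mm high, 5 mm thick. They are 114 mm apart here, close in at 45 degrees to 46 mm (inside) at x = -32, then run straight to x = 0. Fingertips over 8 mm above the deck pass over them. Axes as the chute's
- sill (a point): Centre of the deck's far edge (x = 0), in the mouth, 70 mm above the desk. Blue cheeks 58 mm apart inside, 68 mm outside, begin at x = -4 mm, rise 46 mm above the deck and hold the 5 mm hinge rod, along y, 40 mm above the sill: upright fingers cannot pass it, and need not: once the puck's middle is well past the sill it tips and slides down the 51 degree ramp by itself
- tray (a point): Middle of the floor of the blue-sided tray at the ramp's foot, 95 mm beyond the sill, 6 mm above the desk. Floor 88 mm long (x 50 to 138), 58 mm wide, walls 36 mm high
- flap (a joint): Orange flap, 52 mm wide, 2.5 mm thick, 25 g, hanging freely from the hinge rod to 3 mm above the deck. 0 = hanging shut; grows to 1.5 rad as its lower edge swings away from the robot (+x). It cannot swing towards the robot, falls shut by its own weight, and needs under 1 N to push
- flap_edge (a point): Middle of the flap's lower edge, 37 mm below the hinge rod; moves with the flap
- alu_puck: Plain solid aluminium puck, 36 mm diameter, 22 mm high, about 70 g, standing on its flat face on the deck about 85 mm to the left or right of the centreline, about 108 mm before the sill. Origin: centre of its underside, z along its axis
- brass_bush: Bystander: brass flanged bush, 31 mm diameter, 29 mm high, on the deck on the other side from the puck. Origin: centre of its underside
- gear: Bystander: steel spur gear with hub, 49 mm diameter, 18 mm high, on the deck beside the guide rails. Origin: centre of its underside
- steel_ring: Bystander: flat steel ring, 46 mm diameter, 12 mm high, on the deck beside the guide rails on the other side from the gear. Origin: centre of its underside
Not all that is in view belongs to the job. Leave any black or green look-alike of the alu_puck alone.

How it is judged:
By the outcome, as a careful person would: the job done as asked, in the order asked, and still so for the second after the job is handed in, with the robot touching nothing.
It also fails if it takes over 48 s, if anything falls off the work surface, if the arm or the gripper's body presses on something with over 40 N, if the wrist force passes 120 N, or if a joint passes its speed limit or range.

## Working session

There is one attempt and no reset: what is moved stays moved. The work goes in short steps, Python scripts to look and compute and a tool call to move; the robot and the scene stay as the last step left them, time stands still between calls to the robot, and variables do not carry over. Pictures are saved under pics/ and viewed, at most 10 in all, crops included, and the job is handed in when it is done.

Besides the shell and the picture viewer there is one more tool, called after "Request:" as a command line: name --argument value ..., lists and objects as JSON in quotes. drive_tool: Moves the arm, as the interface text tells. Its arguments: {"type":"object","properties":{"increments":{"type":"array"}},"required":["increments"]}

```bash
mkdir -p pics; cat > h.py <<'E'
import numpy as np, cv2
from workcell import *
def ray_z(c,u,v,z):
    K,V=c["K"],c["view"]; d=np.linalg.inv(K)@[u,v,1]; R,t=V[:3,:3],V[:3,3]
    o=-R.T@t; d=R.T@d; return o+d*(z-o[2])/d[2]
def proj(c,p):
    q=c["view"][:3,:3]@np.array(p)+c["view"][:3,3]; q=c["K"]@q; return q[:2]/q[2]
E
python3 - <<'E'
from h import *
o=get_obs(); print(o["clock"],o["eef_pos"],o["tool_rot"],o["grip_width"])
ims=[]
for n in("top","side"):
    c=camera(n); cv2.imwrite(f"pics/{n}0.png",c["image"][:,:,::-1])
    R=c["view"][:3,:3]; print(n,-R.T@c["view"][:3,3],R[2])
    for q in("alu_puck","brass_bush","gear","steel_ring","chute","flap"):
        for s in silhouettes(q,c)[:3]:
            m=s["region"]; v,u=np.nonzero(m); print(n,q,round(s["conf"],2),[int(x) for x in s["bbox"]],ray_z(c,u.mean(),v.mean(),.08).round(4))
E
```

```text
0.0 [0.15127756 0.47589407 0.23042395] [ 1.53279478e-01  9.88182331e-01 -1.02587124e-03 -1.74562145e-04] 0.08524497190606903
top [ 0.47307364 -0.00109139  1.06394635] [ 0.05688388  0.01145112 -0.99831513]
top alu_puck 0.89 [355, 224, 378, 245] [ 0.4825 -0.1288  0.08  ]
top alu_puck 0.77 [364, 278, 386, 301] [ 0.3813 -0.1473  0.08  ]
top alu_puck 0.65 [319, 286, 336, 307] [ 0.3745 -0.066   0.08  ]
top brass_bush 0.62 [256, 227, 276, 248] [0.4745 0.0492 0.08  ]
top brass_bush 0.32 [358, 228, 377, 243] [ 0.4823 -0.1287  0.08  ]
top gear 0.87 [356, 183, 383, 209] [ 0.5528 -0.1357  0.08  ]
top chute 0.9 [231, 105, 399, 265] [ 0.5332 -0.0325  0.08  ]
top flap 0.46 [295, 173, 328, 183] [ 0.5881 -0.0302  0.08  ]
side [0.22809132 0.81716446 0.55505999] [ 0.33646239 -0.81868855 -0.46534086]
side alu_puck 0.78 [370, 242, 383, 256] [0.3476 0.0411 0.08  ]
side alu_puck 0.62 [325, 194, 344, 213] [ 0.4809 -0.1275  0.08  ]
side alu_puck 0.6 [371, 226, 388, 238] [ 0.354  -0.0339  0.08  ]
side brass_bush 0.84 [305, 230, 320, 249] [0.4739 0.0424 0.08  ]
side gear 0.73 [294, 189, 317, 202] [ 0.5481 -0.1262  0.08  ]
side steel_ring 0.51 [269, 233, 292, 248] [0.5356 0.0697 0.08  ]
side chute 0.65 [214, 185, 356, 296] [0.5103 0.061  0.08  ]
side flap 0.66 [273, 194, 281, 219] [ 0.5971 -0.0697  0.08  ]
side flap 0.63 [327, 195, 342, 209] [ 0.4803 -0.1301  0.08  ]
side flap 0.53 [212, 188, 353, 292] [0.5104 0.0638 0.08  ]
```

View pics/top0.png

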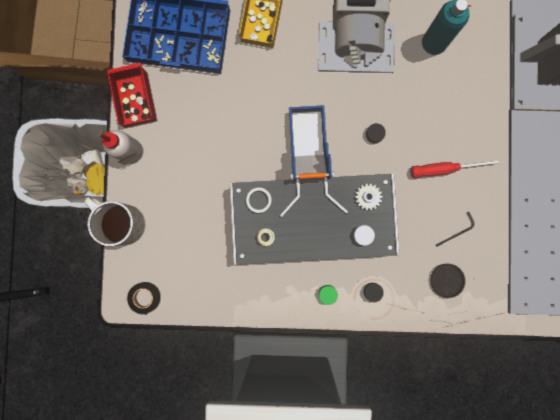

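View pics/side0.png

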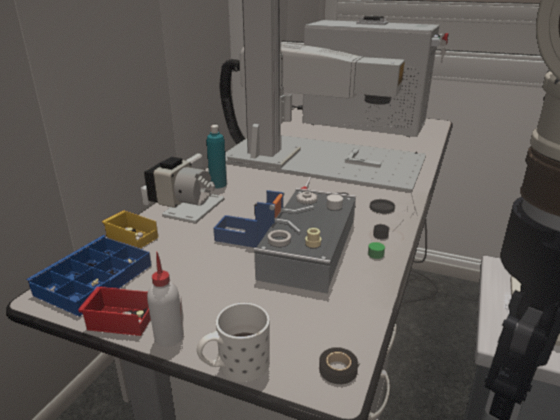

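Candidates for the puck: silver disc at top (364,235) on the deck, green disc at (328,295) and black discs at (373,293) and (375,133) on the desk. Only the silver one is plain aluminium and stands on the deck on the right, so it is the one. The bush is at (266,237), the ring at (259,200) and the gear at (369,197). Next is an enlarged crop to confirm this.

```bash
python3 - <<'E'
from h import *
c=camera("top"); im=c["image"]
cv2.imwrite("pics/crop.png",cv2.resize(im[125:275,215:415],None,fx=4,fy=4,interpolation=cv2.INTER_CUBIC)[:,:,::-1])
for q in("rails","sill","flap","alu_puck"):
    for s in silhouettes(q,c)[:1]: print(q,s["conf"],s["bbox"])
def deck(u,v,z=.07): return ray_z(c,u,v,z)[:2]
# deck lips corners rough, chute fit
for uv in((232,183),(394,176),(398,255),(234,264)): print(uv,deck(*uv).round(4))
# orange flap: centroid
hsv=cv2.cvtColor(im,cv2.COLOR_RGB2HSV); m=cv2.inRange(hsv,(5,150,120),(18,255,255)); m[:165]=0;m[190:]=0;m[:,:285]=0;m[:,340:]=0
print(cv2.minAreaRect(cv2.findNonZero(m)))
m=silhouettes("alu_puck",c)[0]["region"]; v,u=np.nonzero(m); print(u.mean(),v.mean(),m.sum(),ray_z(c,u.mean(),v.mean(),.089))
E
```

```text
rails 0.8 [228.8, 107.5, 399.4, 265.1]
sill 0.7 [247.2, 187.4, 270.0, 210.9]
flap 0.63 [297.3, 174.6, 325.7, 181.2]
alu_puck 0.87 [364.5, 282.9, 384.6, 304.1]
(232, 183) [0.5716 0.1148]
(394, 176) [ 0.5926 -0.1824]
(398, 255) [ 0.4483 -0.1922]
(234, 264) [0.4234 0.1061]
((311.8949890136719, 175.31906127929688), (4.740749835968018, 26.07412338256836), 86.42366790771484)
373.31907894736844 291.91776315789474 304 [ 0.38200587 -0.14575706  0.089     ]
```

View pics/crop.png

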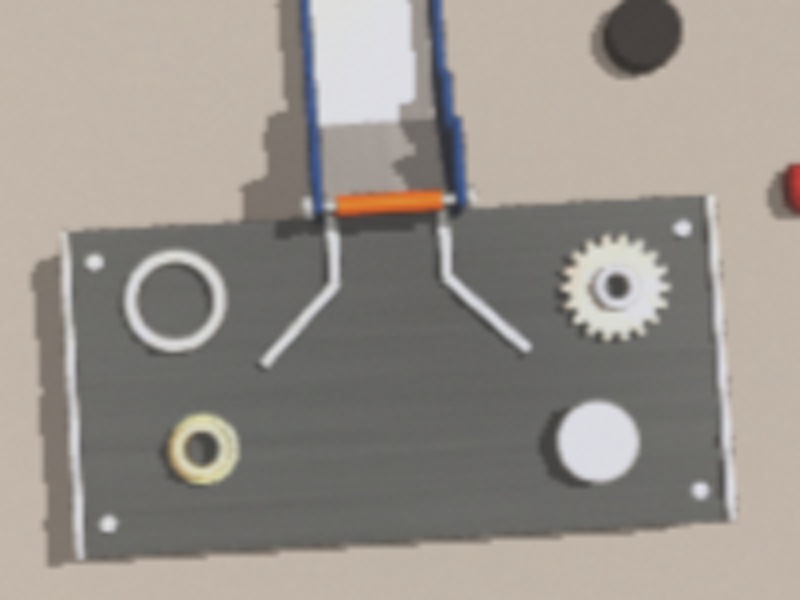

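Crop: the silver puck at crop (598,441) is plain aluminium, on the deck's right side, behind the gear (616,287). Rail mouth ends are at (264,363) and (528,348), the flap at (388,203).

```bash
cat >> h.py <<'E'
def cr(c,U,V,z): return ray_z(c,(U+.5)/4-.5+215,(V+.5)/4-.5+125,z)[:2]
E
python3 - <<'E'
from h import *
from scipy.optimize import least_squares
c=camera("top")
L=np.array([[0,150],[0,-150],[-150,-150],[-150,150],[-66,59.5],[-66,-59.5],[-33,25.5],[-33,-25.5],[0,0]])/1e3
U=[(62,233,.075),(715,196,.075),(735,520,.075),(80,560,.075),(264,363,.078),(528,348,.078),(336,287,.078),(445,276,.078),(389,203,.1125)]
W=np.array([cr(c,*u) for u in U])
def T(p,X): 
    s,k=np.sin(p[2]),np.cos(p[2]); return p[:2]+np.atleast_2d(X)@np.array([[k,s],[-s,k]])
r=least_squares(lambda p:(T(p,L)-W).ravel(),[.58,-.03,-.06]); p=r.x
print("chute",p,np.degrees(p[2]),"\nres mm",((T(p,L)-W)*1e3).round(1).tolist())
np.save("chute.npy",p)
R=np.array([[np.cos(p[2]),-np.sin(p[2])],[np.sin(p[2]),np.cos(p[2])]])
for n,u in dict(puck=(598,441,.092),bush=(204,449,.099),gear=(616,287,.086),ring=(175,300,.082)).items():
    w=cr(c,*u); print(n,w.round(4),"local",((w-p[:2])@R*1e3).round(1))
o=get_obs(); print(o["eef_pos"],o["clock"])
from scipy.spatial.transform import Rotation as Ro
print(Ro.from_quat(o["tool_rot"]).as_matrix().round(3))
E
```

```text
chute [ 0.58493403 -0.03067479  0.08692123] 4.980219645945789 
res mm [[0.6, 1.1], [1.6, 0.2], [-0.6, -1.3], [-0.1, 1.3], [-0.2, -0.6], [0.0, 0.5], [0.1, 0.2], [-1.8, -1.2], [0.2, -0.3]]
puck [ 0.4829 -0.127 ] local [-110.   -87.1]
bush [0.4744 0.0484] local [-103.3   88.4]
gear [ 0.5525 -0.1345] local [ -41.3 -100.6]
ring [0.5415 0.0645] local [-35.   98.6]
[0.1514914  0.47651667 0.23134891] 1.05
[[-0.953  0.303  0.   ]
 [ 0.303  0.953  0.   ]
 [-0.     0.    -1.   ]]
```

Chute pose fits to within 2 mm, with yaw 5°. Plan: set the fingertips about 14 mm apart and push +y from the outer side, then turn 90° and push +x.

Request:
drive_tool --increments '[[[18.6,-35.7,0],[0,0,-3.75],0.17],[[18.6,-35.7,0],[0,0,-3.75],0.17],[[18.6,-35.7,0],[0,0,-3.75],0.17],[[18.6,-35.7,0],[0,0,-3.75],0.17],[[18.6,-35.7,0],[0,0,-3.75],0.17],[[18.6,-35.7,0],[0,0,-3.75],0.17],[[18.6,-35.7,0],[0,0,-3.75],0.17],[[18.6,-35.7,0],[0,0,-3.75],0.17]]'

```text
clock: 1.72
eef_pos: [0.3007, 0.1892, 0.2316]
tool_rot: [0.405, 0.914, 0.0, 0.0]
ft_force: [1.5, 0.4, -0.4]
grip_width: 0.0146
grasp_force: 0.0
```

Request:
drive_tool --increments '[[[18.6,-35.7,0],[0,0,-3.75],0.17],[[18.6,-35.7,0],[0,0,-3.75],0.17],[[18.6,-35.7,0],[0,0,-3.75],0.17],[[18.6,-35.7,0],[0,0,-3.75],0.17],[[18.6,-35.7,0],[0,0,-3.75],0.17],[[18.6,-35.7,0],[0,0,-3.75],0.17],[[18.6,-35.7,0],[0,0,-3.75],0.17],[[18.6,-35.7,0],[0,0,-3.75],0.17]]'

```text
clock: 2.38
eef_pos: [0.4496, -0.0969, 0.2315]
tool_rot: [0.628, 0.778, 0.0, 0.0]
ft_force: [1.3, 0.7, 0.1]
grip_width: 0.0144
grasp_force: 0.0
```

Request:
drive_tool --increments '[[[18.6,-35.7,0],[0,0,-3.75],0.17],[[18.6,-35.7,0],[0,0,-3.75],0.17],[[0,0,0],[0,0,0],0.17]]'

```text
clock: 2.63
eef_pos: [0.489, -0.172, 0.2302]
tool_rot: [0.679, 0.734, -0.001, 0.001]
ft_force: [0.7, 0.1, -1.1]
grip_width: 0.0142
grasp_force: 0.0
```

```bash
cat >> h.py <<'E'
from scipy.spatial.transform import Rotation as Ro
def loc():
    o=get_obs(); p=np.load("chute.npy"); s,k=np.sin(p[2]),np.cos(p[2]); R=np.array([[k,-s],[s,k]])
    M=Ro.from_quat(o["tool_rot"]).as_matrix()
    print("t",o["clock"],"local",((o["eef_pos"][:2]-p[:2])@R*1e3).round(1),"z",o["eef_pos"][2].round(4),"yaw_y",np.degrees(np.arctan2(M[1,1],M[0,1])).round(1),"zax",M[:,2].round(3),"w",o["grip_width"].round(4),"F",o["ft_force"].round(1),"j",o["joint_pos"].round(2))
E
python3 -c "
from h import *
loc()
c=camera('wrist');cv2.imwrite('pics/w1.png',c['image'][:,:,::-1])"
```

```text
Traceback (most recent call last):
  File "h.py", line 13, in loc
    print("t",o["clock"],"local",((o["eef_pos"][:2]-p[:2])@R*1e3).round(1),"z",o["eef_pos"][2].round(4),"yaw_y",np.degrees(np.arctan2(M[1,1],M[0,1])).round(1),"zax",M[:,2].round(3),"w",o["grip_width"].round(4),"F",o["ft_force"].round(1),"j",o["joint_pos"].round(2))
                                                                                                                                                                                         ^^^^^^^^^^^^^^^^^^^^^
AttributeError: 'float' object has no attribute 'round'
```

```bash
sed -i 's/o\["grip_width"\].round(4)/round(o["grip_width"],4)/' h.py
python3 -c "
from h import *
loc()
c=camera('wrist');cv2.imwrite('pics/w1.png',c['image'][:,:,::-1])"
```

```text
t 2.6333 local [-107.8 -132.5] z 0.2302 yaw_y 4.4 zax [ 0.001 -0.003 -1.   ] w 0.0142 F [ 0.7  0.1 -1.1] j [-0.34  0.28  0.05  1.34 -0.    1.16]
```

View pics/w1.png

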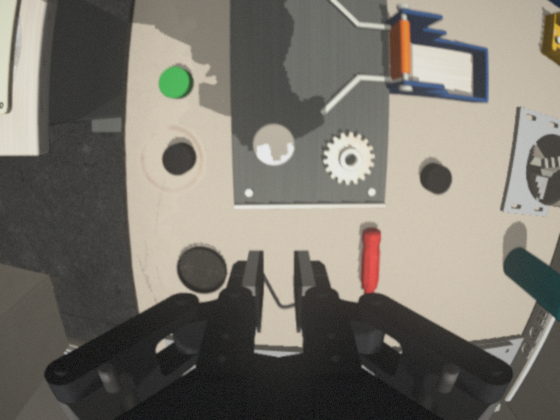

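The wrist view shows the puck at (274,145), in line with the finger gap at about (279,260), and the lip at row 205. Descending now.

Request:
drive_tool --increments '[[[-1,2,-35],[0,0,0.6],0.17],[[-1,2,-35],[0,0,0],0.17],[[0,1,-35],[0,0,0],0.17],[[0,0,-30],[0,0,0],0.17],[[0,0,-14],[0,0,0],0.17],[[0,0,0],[0,0,0],0.17]]'

```text
clock: 3.18
eef_pos: [0.4805, -0.1588, 0.0787]
tool_rot: [0.672, 0.741, -0.002, -0.004]
ft_force: [0.1, 0.3, -0.7]
grip_width: 0.0147
grasp_force: 0.0
```

```bash
python3 -c "
from h import *
loc()"
```

```text
t 3.1833 local [-115.2 -118.5] z 0.0787 yaw_y 5.6 zax [-0.008  0.003 -1.   ] w 0.0147 F [ 0.1  0.3 -0.7] j [-0.32  0.38 -0.22  0.98  0.    1.15]
```

Request:
drive_tool --increments '[[[2,0,2],[0,0,0],0.17],[[2,0,0],[0,0,0],0.17],[[0,0,0],[0,0,0],0.17],[[0,0,0],[0,0,0],0.17]]'

```text
clock: 3.52
eef_pos: [0.4898, -0.1613, 0.0862]
tool_rot: [0.672, 0.74, 0.001, 0.002]
ft_force: [0.2, 0.4, -0.4]
grip_width: 0.0149
grasp_force: 0.0
```

```bash
python3 -c "
from h import *
loc()
c=camera('wrist');cv2.imwrite('pics/w2.png',c['image'][:,:,::-1])"
```

```text
t 3.5167 local [-106.1 -121.9] z 0.0862 yaw_y 5.5 zax [ 0.004 -0.001 -1.   ] w 0.0149 F [ 0.2  0.4 -0.4] j [-0.32  0.38 -0.2   0.99  0.    1.16]
```

View pics/w2.png

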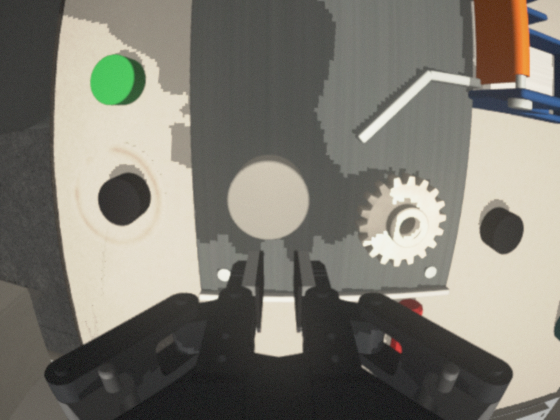

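Wrist view: puck (269,200) is slightly left of the finger gap (279), and the arm was still swinging. I'll correct x and let it settle.

Request:
drive_tool --increments '[[[0,0,0],[0,0,0],0.17],[[0,0,0],[0,0,0],0.17],[[0,0,0],[0,0,0],0.17],[[0,0,0],[0,0,0],0.17]]'

```text
clock: 3.9
eef_pos: [0.4882, -0.1611, 0.0844]
tool_rot: [0.673, 0.74, 0.0, 0.0]
ft_force: [-0.3, 0.5, -0.4]
grip_width: 0.0147
grasp_force: 0.0
```

```bash
python3 -c "
from h import *
loc()"
```

```text
t 3.9 local [-107.7 -121.6] z 0.0844 yaw_y 5.5 zax [ 0. -0. -1.] w 0.0147 F [-0.3  0.5 -0.4] j [-0.32  0.38 -0.2   0.99 -0.    1.16]
```

Request:
drive_tool --increments '[[[-1.5,0,-2],[0,0,0],0.17],[[-1,2,-1],[0,0,0],0.17],[[-0.3,4,0],[0,0,0],0.17],[[-0.5,6,0],[0,0,0],0.17],[[-0.7,8,0],[0,0,0],0.17],[[-0.7,8,0],[0,0,0],0.17],[[-0.7,8,0],[0,0,0],0.17],[[-0.7,8,0],[0,0,0],0.17]]'

```text
clock: 4.57
eef_pos: [0.4821, -0.116, 0.0813]
tool_rot: [0.672, 0.74, 0.0, -0.0]
ft_force: [-0.2, -0.2, -0.7]
grip_width: 0.0144
grasp_force: 0.2
```

Request:
drive_tool --increments '[[[-0.7,8,0],[0,0,0],0.17],[[-0.7,8,0],[0,0,0],0.17],[[-0.7,8,0],[0,0,0],0.17],[[-0.7,8,0],[0,0,0],0.17],[[-0.7,8,0],[0,0,0],0.17],[[-0.5,5,0],[0,0,0],0.17],[[-0.3,3,0],[0,0,0],0.17],[[0,0,0],[0,0,0],0.17]]'

```text
clock: 5.23
eef_pos: [0.4778, -0.0684, 0.0813]
tool_rot: [0.672, 0.74, 0.0, -0.0]
ft_force: [0.2, 0.0, 0.5]
grip_width: 0.0147
grasp_force: 0.0
```

```bash
python3 -c "
from h import *
loc()
c=camera('top'); p=np.load('chute.npy')
cv2.imwrite('pics/t2.png',cv2.resize(c['image'][125:275,215:415],None,fx=4,fy=4)[:,:,::-1])"
```

```text
t 5.2333 local [-110.   -28.3] z 0.0813 yaw_y 5.5 zax [-0.  0. -1.] w 0.0147 F [0.2 0.  0.5] j [-0.14  0.33 -0.29  0.95  0.    1.33]
```

View pics/t2.png

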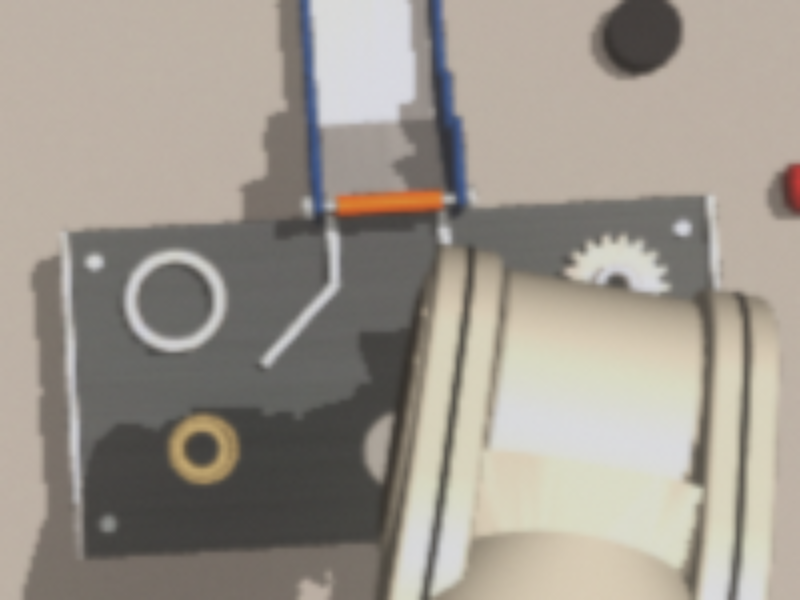

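The puck's left edge is at crop (362,449), so its centre is near 402, on the centreline. The bush, ring and gear have not moved. Backing off, raising, and turning 90° behind the puck.

Request:
drive_tool --increments '[[[0.5,-6,0],[0,0,0],0.17],[[1,-11,5],[0,0,0],0.17],[[0,0,15],[0,0,0],0.17],[[-2,0,20],[0,0,7],0.17],[[-4,3,0],[0,0,7],0.17],[[-4,3,0],[0,0,7],0.17],[[-4,3,0],[0,0,7],0.17],[[-4,3,0],[0,0,7],0.17]]'

```text
clock: 5.95
eef_pos: [0.4616, -0.0754, 0.1219]
tool_rot: [0.417, 0.909, -0.0, 0.001]
ft_force: [-0.5, 0.7, -0.6]
grip_width: 0.0144
grasp_force: 0.0
```

Request:
drive_tool --increments '[[[-4,4,0],[0,0,7],0.17],[[-4,4,0],[0,0,7],0.17],[[-4,4,0],[0,0,7],0.17],[[-4,4,0],[0,0,7],0.17],[[-4,4,0],[0,0,7],0.17],[[-4,4,0],[0,0,7],0.17],[[-4,4,0],[0,0,7],0.17],[[0,0,0],[0,0,5.5],0.17]]'

```text
clock: 6.62
eef_pos: [0.4329, -0.0468, 0.1217]
tool_rot: [-0.046, 0.999, -0.0, -0.0]
ft_force: [-0.5, 0.1, 0.8]
grip_width: 0.0146
grasp_force: 0.0
```

Request:
drive_tool --increments '[[[0,0,0],[0,0,0],0.17],[[0,0,0],[0,0,0],0.17],[[0,0,0],[0,0,0],0.17]]'

```text
clock: 6.87
eef_pos: [0.4338, -0.0469, 0.1216]
tool_rot: [-0.042, 0.999, -0.0, 0.0]
ft_force: [0.4, -0.3, 0.5]
grip_width: 0.0146
grasp_force: 0.0
```

```bash
python3 -c "
from h import *
loc()
c=camera('wrist');cv2.imwrite('pics/w3.png',c['image'][:,:,::-1])"
```

```text
t 6.8667 local [-152.   -3.] z 0.1216 yaw_y 94.8 zax [ 0.001 -0.    -1.   ] w 0.0146 F [ 0.4 -0.3  0.5] j [-0.11  0.2  -0.35  1.02 -0.   -0.19]
```

View pics/w3.png

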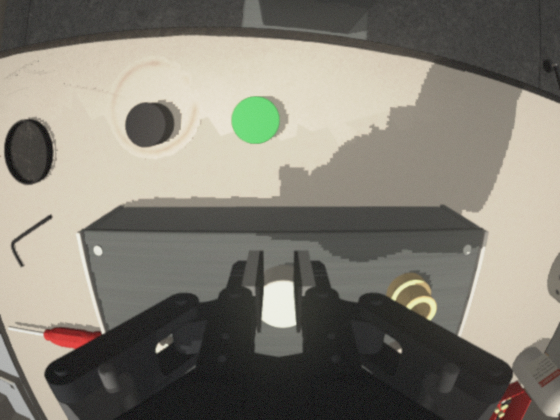

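The wrist view from behind shows the puck centred at (284,300) in the finger gap (279). I'll shift +3 mm in y, descend, and push +x.

Request:
drive_tool --increments '[[[0,1,-10],[0,0,0],0.17],[[0,1,-12],[0,0,0],0.17],[[0,1,-10],[0,0,0],0.17],[[0,0,-6],[0,0,0],0.17],[[0,0,-2],[0,0,0],0.17],[[0,0,0],[0,0,0],0.17],[[0,0,0],[0,0,0],0.17]]'

```text
clock: 7.5
eef_pos: [0.4337, -0.0432, 0.0816]
tool_rot: [-0.043, 0.999, -0.0, 0.0]
ft_force: [0.1, -0.7, -0.7]
grip_width: 0.0145
grasp_force: 0.0
```

```bash
python3 -c "
from h import *
loc()"
```

```text
t 7.5 local [-151.8    0.6] z 0.0816 yaw_y 94.9 zax [ 0. -0. -1.] w 0.0145 F [ 0.1 -0.7 -0.7] j [-0.1   0.25 -0.41  0.91 -0.   -0.19]
```

Request:
drive_tool --increments '[[[4,0.3,0],[0,0,0],0.17],[[6,0.5,0],[0,0,0],0.17],[[8,0.7,0],[0,0,0],0.17],[[8,0.7,0],[0,0,0],0.17],[[8,0.7,0],[0,0,0],0.17],[[8,0.7,0],[0,0,0],0.17],[[8,0.7,0],[0,0,0],0.17],[[8,0.7,0],[0,0,0],0.17]]'

```text
clock: 8.17
eef_pos: [0.4922, -0.038, 0.0812]
tool_rot: [-0.043, 0.999, 0.0, -0.0]
ft_force: [-1.0, -0.3, 0.4]
grip_width: 0.0146
grasp_force: 0.5
```

Request:
drive_tool --increments '[[[8,0.7,0],[0,0,0],0.17],[[8,0.7,0],[0,0,0],0.17],[[6,0.5,0],[0,0,0],0.17],[[4,0.3,0],[0,0,0],0.17],[[0,0,0],[0,0,0],0.17],[[0,0,0],[0,0,0],0.17]]'

```text
clock: 8.67
eef_pos: [0.5175, -0.0359, 0.0812]
tool_rot: [-0.043, 0.999, 0.0, -0.0]
ft_force: [0.5, -0.7, -0.4]
grip_width: 0.0145
grasp_force: 0.0
```

```bash
python3 -c "
from h import *
loc()
c=camera('top');d=camera('side')
a=cv2.resize(c['image'][125:275,240:390],(400,400)); b=cv2.resize(d['image'][150:300,220:370],(400,400))
cv2.imwrite('pics/m1.png',np.hstack([a,b])[:,:,::-1])"
```

```text
t 8.6667 local [-67.6   0.7] z 0.0812 yaw_y 95.0 zax [-0.  0. -1.] w 0.0145 F [ 0.5 -0.7 -0.4] j [-0.07  0.39 -0.2   0.98  0.   -0.16]
```

View pics/m1.png

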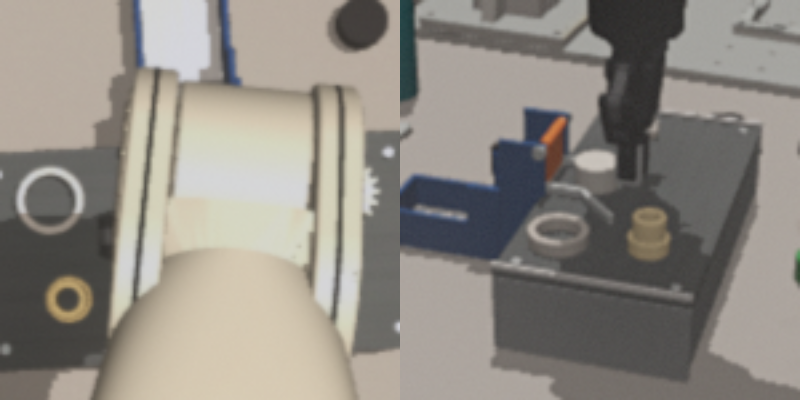

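The side view shows the puck at (597,168) in the rail mouth, upright, with the flap still shut. Continuing through the flap.

Request:
drive_tool --increments '[[[4,0.3,0],[0,0,0],0.17],[[7,0.6,0],[0,0,0],0.17],[[9,0.8,0],[0,0,0],0.17],[[9,0.8,0],[0,0,0],0.17],[[9,0.8,0],[0,0,0],0.17],[[8,0.7,0],[0,0,0],0.17],[[4,0.3,0],[0,0,0],0.17],[[0,0,0],[0,0,0],0.17]]'

```text
clock: 9.43
eef_pos: [0.5689, -0.0314, 0.0813]
tool_rot: [-0.043, 0.999, -0.0, 0.001]
ft_force: [-0.4, -0.2, 0.5]
grip_width: 0.0143
grasp_force: 0.0
```

```bash
python3 -c "
from h import *
loc()
c=camera('top');d=camera('side')
a=cv2.resize(c['image'][75:225,240:390],(400,400)); b=cv2.resize(d['image'][150:300,200:350],(400,400))
cv2.imwrite('pics/m2.png',np.hstack([a,b])[:,:,::-1])"
```

```text
t 9.4333 local [-16.    0.6] z 0.0813 yaw_y 95.0 zax [ 0.001  0.    -1.   ] w 0.0143 F [-0.4 -0.2  0.5] j [-0.06  0.48 -0.05  1.04  0.   -0.14]
```

View pics/m2.png

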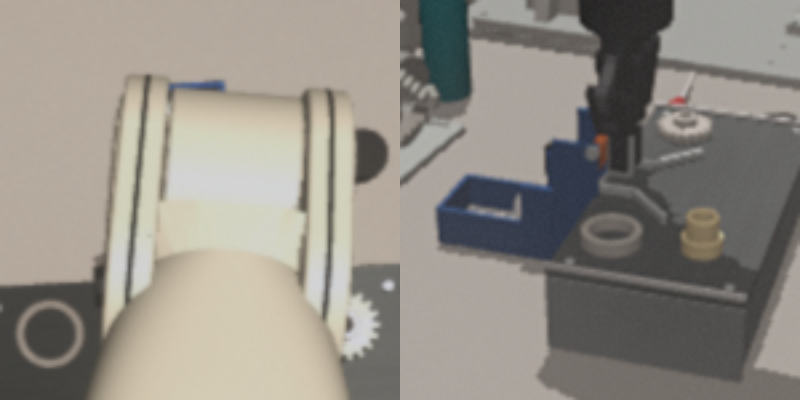

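The side view shows no puck on the deck or in the mouth, but the fingers hide part of it. Drawing back and up to check.

Request:
drive_tool --increments '[[[-8,-0.7,0],[0,0,0],0.17],[[-15,-1.3,0],[0,0,0],0.17],[[-20,-1.7,5],[0,0,0],0.17],[[-25,-2.2,15],[0,0,0],0.17],[[-25,-2.2,20],[0,0,0],0.17],[[-25,-2.2,25],[0,0,0],0.17],[[-25,-2.2,25],[0,0,0],0.17],[[-25,-2,25],[0,0,0],0.17]]'

```text
clock: 10.2
eef_pos: [0.3966, -0.0461, 0.1969]
tool_rot: [-0.043, 0.999, 0.0, -0.001]
ft_force: [0.7, -0.4, -0.5]
grip_width: 0.0147
grasp_force: 0.0
```

Request:
drive_tool --increments '[[[-25,0,20],[0,0,0],0.17],[[-20,0,10],[0,0,0],0.17],[[-10,0,0],[0,0,0],0.17],[[0,0,0],[0,0,0],0.17],[[0,0,0],[0,0,0],0.17],[[0,0,0],[0,0,0],0.17],[[0,0,0],[0,0,0],0.17],[[0,0,0],[0,0,0],0.17]]'

```text
clock: 10.87
eef_pos: [0.3447, -0.046, 0.2254]
tool_rot: [-0.043, 0.999, 0.0, -0.001]
ft_force: [-0.0, 0.0, -0.2]
grip_width: 0.0148
grasp_force: 0.0
```

```bash
python3 -c "
from h import *
loc()
c=camera('top');d=camera('side')
for q in ('alu_puck','gear','steel_ring','brass_bush'):
    for s in silhouettes(q,c): print(q,round(s['conf'],2),[int(x) for x in s['bbox']])
a=cv2.resize(c['image'][90:280,225:400],(400,434)); b=cv2.resize(d['image'][160:300,200:329],(400,434))
cv2.imwrite('pics/m3.png',np.hstack([a,b])[:,:,::-1])"
```

```text
t 10.8667 local [-240.6    5.6] z 0.2254 yaw_y 95.0 zax [-0.002  0.    -1.   ] w 0.0148 F [-0.   0.  -0.2] j [-0.13 -0.06 -0.35  1.29  0.   -0.22]
alu_puck 0.83 [299, 122, 319, 141]
alu_puck 0.69 [363, 279, 385, 304]
alu_puck 0.58 [317, 284, 338, 307]
alu_puck 0.58 [366, 123, 386, 141]
gear 0.7 [355, 181, 380, 211]
steel_ring 0.63 [249, 189, 269, 211]
brass_bush 0.51 [256, 229, 275, 246]
brass_bush 0.4 [247, 188, 268, 210]
```

View pics/m3.png

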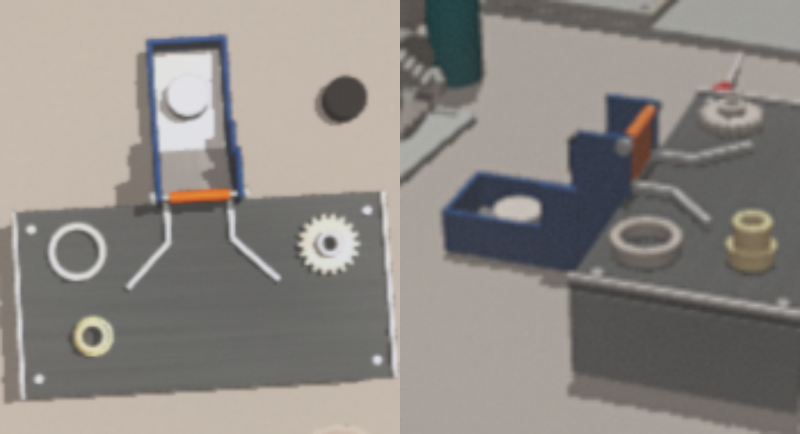

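The puck lies in the tray (top view (187,96), side view (517,209)). The flap is shut, and the bush, gear and ring are where they were.

```bash
python3 -c "
from h import *
print(job_done())"
```

```text
the job is handed in; nothing more can be done
None
```

The aluminium puck was pushed through the flap into the blue tray, the flap swung shut behind it, the brass bush, gear and ring are still in place, and the job was handed in about 11 s in.

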